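Shut the walnut box and press its catch

ROBOT

A 6-joint arm with a two-finger parallel gripper is mounted at the origin on the work surface. World frame = base frame: x ahead of the robot, y to its left, z up, the work surface at z = 0. Lengths are in mm, angles in rad, forces in N, time in s.
With the tool pointing down it reaches from about 400 to 925 mm from the base axis. Payload 12.5 kg.
Tool frame: the origin (TCP) lies at the centre of the arm's flange, where the gripper is bolted on; the fingertips stand 190 mm ahead of it and the grasp point (between the pads) lies env.grip_point_offset ahead of it (env.grip_point_offset is the distance from the TCP to the grasp point, in mm); z points along the fingers, x is the direction in which the jaws open and shut, and the axes are right-handed (so a half turn about z gives the same grasp; the last joint's range is limited). The gripper opens to 95 mm and grips with 3 to 60 N. Pads are 20 mm wide; open, the fingers measure 119 mm over their backs; the gripper's body (75 mm by 180 mm) begins 59 mm behind the grasp point.
Start: joints at [1.178, 0.491, 1.559, -0, 1.092, -0.106], TCP at [176.779, 599.478, 404.761] pointing down, gripper open.
Joint ranges: [-3.1, 3.1], [-0.84, 2.19], [0.05, 2.79], [-1.13, 4.28], [0.06, 2.93], [-2.69, 2.69]. Speed limits (rad/s): [2.22, 2.22, 2.79, 3.14, 3.14, 3.14].

INTERFACE

Orientations are given as [roll, pitch, yaw] about the fixed x, y, z axes, in that order (R = Rz(yaw) Ry(pitch) Rx(roll)).
In Python, from cell import state, read_camera, camera_model, job_done, env gives the robot as it stands.
- The arm moves only by the tool arm_command, never from a script. Its argument "steps" is a list of rows, each a list of 6 numbers: the shift along the tool's x, y, z in cm, then the turn, a rotation vector about the tool's x, y, z in degrees. In form: [[dx, dy, dz, rx, ry, rz], ...]. A call has 1 to 12 rows; each row is the pose to reach, as a shift and turn from the pose commanded when the call began, along the tool's axes at that moment; what a row does not reach only later rows make up. A row lasts 1/12 s, in which the tool goes at most 41.7 mm and 7.16 degrees, less where a joint would pass 70% of its speed; a pose out of reach is approached as far as the arm can. A call with a gripper value outside its range is refused whole. "jaw" is the finger opening in cm, from 0 to 9.51, set as the call begins (left out, the last holds). The fingers move at their own pace and stop on an object; the grip force is fixed at half the most. Time passes only in rows, so rows that repeat a pose let the fingers close. It gives the time, the measured TCP pose, the force and the opening at its end, in the units of the state.
- state(): the state, without advancing time (a new reading comes with each control period).
- read_camera(name): name is "side" or "top"; returns the picture (420x560x3 uint8, red, green, blue); there is no depth.
- camera_model(name): a dict with "K" (3x3 intrinsics, pixels), "xyz" and "rotation" of the camera in the world. Camera axes: x right, y up, looking along -z (the intrinsics and any distortion apply to the point x, -y, -z); pixel columns grow to the right and rows downward; lengths in mm; the calibration is good to about 2 mm. A picture is of the moment at which its call begins. camera_model takes no time and is no camera call.
- job_done(): hands the job in, once; it reports no verdict.
The state is a dict: "t": time; "joints": joint angles; "qvel": joint speeds; "tau": joint torques, N m; "eef_pos": TCP position; "tcp_rot": TCP orientation; "ft_force": force on the tool from outside, world axes, zero at the start; "moment": the same for the moment, N m; "opening": opening from 0.0 (shut) to 1.0 (fully open).
Only numpy, scipy, OpenCV 4.12 (cv2) and the standard library are available. Lean on these libraries where they do the work, as an engineer would, in place of code of your own. Each camera call takes 0.05 s, during which the arm holds its last target. There are 200 camera calls.

TASK

Two small boxes stand on the red tray with their doors ajar. With your fingertips, gently push the dark walnut box's door fully shut, and only then press the round brass button on top of that box all the way down, so that it stays down and the catch is set, and draw your hand away. Do not touch the pale wooden box, and leave everything else on the tray where it is.

Things in the scene. Friction and masses are not known exactly. Their poses are not given: they have to be found in the camera images.
- walnut_box: The dark walnut box, fixed to the tray; 100 deep (x) by 130 wide (y) by 100 mm high, origin at the centre of its underside (which stands 6 mm above the table, on the tray's floor), z up; its open front faces its own -x. Tray rim is 22 mm high. Left or right on the tray by chance: the pale box takes the other place. It bears up to 30 N from the fingers; more is not gentle.
- walnut_door (a joint): Swing door of the walnut box, rad: 0 is shut against the front, growing as it swings out towards the box's -x; starts between 0.45 and 1.05. The upright hinge line is at x = -50, y = +65 mm in the box's frame (its front left edge, seen from the robot). The door is 12 mm thick, 128 mm wide from the hinge towards the box's -y, from 2 to 98 mm above the box's underside. It moves under about 0.5 N at its free side and stays where it is left; there is no spring.
- walnut_spot (a point): Centre of the round pearl inlay (18 mm across) on the OUTER face of the walnut door, a good place to push: 95 mm from the hinge line, 70 mm above the box's underside. Its frame turns with the door: -x points straight out of the outer face, +y along the door to the hinge, z up.
- walnut_catch (a joint): Brass push button of the walnut box, m: 0 is up, 0.006 is fully down (it stops there). It takes about 3 N and stays wherever it is left.
- walnut_button (a point): Centre of the top of the brass button (20 mm across, on a collar 30 mm across and 3 mm high); it stands 14 mm above the box's top when up, at x = -20, y = -30 mm in the box's frame, and is pressed straight down.
- pale_box: Pale wooden box of the same size and build with a steel button and its own door ajar (same frame, hinge on the same side); not to be touched.
- pale_door (a joint): Door of the pale box, rad, as for the walnut one; leave as it is.
- pale_spot (a point): Centre of the inlay on the pale box's door; leave as it is.
- pale_catch (a joint): Steel button of the pale box, m, 0 up; leave as it is.
- jug: Small turquoise ceramic jug, loose, 85 mm high, 68 mm across plus a handle on its +x side reaching 58 mm from the axis; origin at the centre of its underside. Leave alone.
- stopper: Steel door stopper, loose, a cylinder 50 mm across and 55 mm high; origin at the centre of its underside. Leave alone.
- bangle: Stiff bangle of pearl-white beads lying flat, loose, 83 mm across, 15 mm high; origin at its centre, underside. Leave alone.
- comb: Wooden comb lying flat, loose, 160 mm long (y), 43 mm wide, 6 mm high; origin at its middle, underside. Leave alone.

How it is judged:
By the outcome, as a careful person would: the job done as asked, in the order asked, and still so for the second after the job is handed in, with the robot touching nothing.
It also fails if it takes over 45 s, if anything falls off the work surface, if the arm or the gripper's body presses on something with over 40 N, if the wrist force passes 120 N, or if a joint passes its speed limit or range.

## Working session

There is one attempt and no reset: what is moved stays moved. The work goes in short steps, Python scripts to look and compute and a tool call to move; the robot and the scene stay as the last step left them, time stands still between calls to the robot, and variables do not carry over. Pictures are saved under pics/ and viewed, about 8 in all and at most 12, crops included, and the job is handed in when it is done.

Besides the shell and the picture viewer there is one more tool, called after "Request:" as name(argument=value, ...) on one line, values as JSON. arm_command: Moves the arm, as the interface text tells. Its arguments: {"type":"object","properties":{"steps":{"type":"array"},"jaw":{"type":"number"}},"required":["steps"]}

```bash
mkdir -p pics
python3 - <<'E'
from cell import *
import cv2
print(state(),env.grip_point_offset)
for n in("side","top"):
    cv2.imwrite(f"pics/{n}0.png",read_camera(n)[:,:,::-1]); print(camera_model(n))
E
```

```text
{'t': 0.0, 'joints': array([ 1.17838497e+00,  4.91553409e-01,  1.55948294e+00,  3.22589614e-05,
        1.09171760e+00, -1.05604843e-01]), 'qvel': array([-2.07818512e-03, -1.80634529e-03,  2.10753919e-03, -8.82014264e-05,
       -1.41751729e-03,  1.32008046e-03]), 'tau': array([ 1.82728993e-03, -6.12648010e+01, -2.58179176e+01,  6.93833898e-02,
        4.82627889e-02, -1.06901564e-04]), 'eef_pos': array([176.76788886, 599.43380795, 404.15391785]), 'tcp_rot': array([-3.14144179e+00,  1.15180784e-03,  1.28397502e+00]), 'ft_force': array([ 0.09756117,  0.17390227, -0.0459742 ]), 'moment': array([ 0.0008267 , -0.01594694,  0.01499373]), 'opening': 0.9977119992721106} 171.3
{'K': array([[380.95137163,   0.        , 281.59601137],
       [  0.        , 380.95137163, 207.11914119],
       [  0.        ,   0.        ,   1.        ]]), 'xyz': array([356.42747507, 593.54004906, 491.50574839]), 'rotation': array([ 0.97301311,  0.01304959, -2.92052082])}
{'K': array([[488.99933839,   0.        , 280.17326042],
       [  0.        , 488.99933839, 207.37506032],
       [  0.        ,   0.        ,   1.        ]]), 'xyz': array([ 311.73995714,   24.92170529, 1274.20010111]), 'rotation': array([ 0.16675059, -0.0157255 , -1.59380882])}
```

View pics/top0.png

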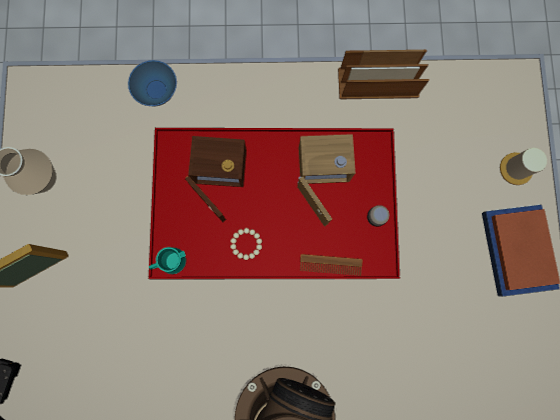

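View pics/side0.png

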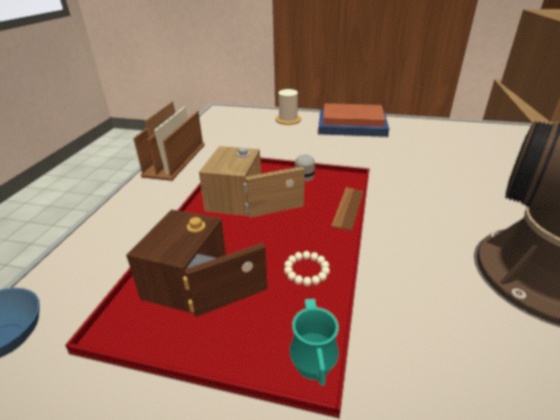

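The walnut box is on the left (+y): box near (217,160) in the top view and (180,260) in the side view. Its door stands ajar, with the inlay at (247,267) in the side view. I'll enlarge both to pick corners.

Run:
```python
import cv2,numpy as np
t=cv2.imread("pics/top0.png")[125:225,180:250]; s=cv2.imread("pics/side0.png")[205:315,125:275]
a=cv2.resize(t,None,fx=5,fy=5,interpolation=2); b=cv2.resize(s,None,fx=3,fy=3,interpolation=2)
o=np.zeros((500,800,3),np.uint8);o[:500,:350]=a;o[:330,350:800]=b
o=cv2.convertScaleAbs(o,alpha=1.7)
for i in range(0,350,50):cv2.line(o,(i,0),(i,500),(90,90,0),1)
for i in range(0,500,50):cv2.line(o,(0,i),(350,i),(90,90,0),1)
for i in range(0,450,30):cv2.line(o,(350+i,0),(350+i,330),(90,90,0),1)
for i in range(0,330,30):cv2.line(o,(350,i),(800,i),(90,90,0),1)
cv2.imwrite("pics/c1.png",o)
```

```text
(no output)
```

View pics/c1.png

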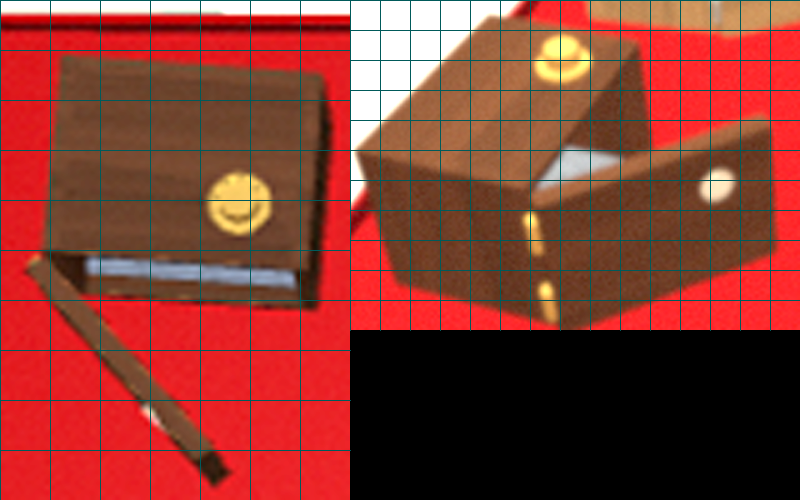

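The crop shows the box-top corners, brass button, door edge and pearl inlay clearly. Next I'll fit x, y, yaw and door angle on both views.

```bash
cat > h.py <<'E'
import numpy as np,cv2
from scipy.spatial.transform import Rotation as R
from scipy.optimize import least_squares
from cell import *
def proj(n,P):
    m=camera_model(n); r=R.from_euler('xyz',m['rotation']).as_matrix()
    p=(np.atleast_2d(P)-m['xyz'])@r*[1,-1,-1]
    q=p@m['K'].T; return q[:,:2]/q[:,2:]
def box2w(v,P): # v=x,y,yaw
    return R.from_euler('z',v[2]).apply(np.atleast_2d(P))+[v[0],v[1],6]
def door2box(a,d,o,z): # d along the door from the hinge, o outward from the front plane
    # shut: direction -y, outward -x; opening swings free end to -x
    return np.array([-50-d*np.sin(a)-o*np.cos(a),65-d*np.cos(a)+o*np.sin(a),z])
E
python3 - <<'E'
from h import *
T=lambda x,y:(180+x/5-.4,125+y/5-.4); S=lambda x,y:(125+(x-350)/3-.33,205+y/3-.33)
def model(v):
    c=[[50,65,100],[50,-65,100],[-50,-65,100],[-50,65,100],[-20,-30,103]]
    d=[door2box(v[3],128,v[4],98),door2box(v[3],128,v[4],2),door2box(v[3],95,v[4],70)]
    a=proj('top',box2w(v,c+[door2box(v[3],128,v[4],98)]))
    b=proj('side',box2w(v,c+d+[[50,65,0]]))
    return np.vstack([a+v[5:7],b+v[7:9]])
obs=np.array([T(62,55),T(323,75),T(305,270),T(43,250),T(240,203),T(197,460),
 S(357,152),S(490,17),S(637,42),S(530,190),S(562,62),S(768,120),S(775,252),S(717,185),S(400,283)])
for o in(0,12):
    f=lambda v:np.r_[(model(v)-obs).ravel(), (v[4]-o)/.01, v[5:9]/.7]
    r=least_squares(f,[600,100,0,.8,o,0,0,0,0],loss='soft_l1')
    v=r.x;print(o,r.cost,v.round(3));print((model(v)-obs).round(1).tolist())
    print(box2w(v,[[-20,-30,114],door2box(v[3],95,o,70),door2box(v[3],0,o,70),door2box(0,95,o,70)]).round(1).tolist())
E
```

```text
0 6.5038417514199285 [ 6.35705e+02  1.55794e+02 -3.77870e+01 -5.43700e+00  0.00000e+00
 -2.18000e-01 -2.96000e-01  1.31000e-01  3.92000e-01]
[[-0.2, 0.2], [0.0, -0.2], [0.5, 0.1], [-0.3, 0.5], [0.1, 0.3], [0.4, -0.3], [-1.1, -0.4], [-0.3, -1.4], [1.3, -0.4], [-1.0, 0.1], [0.9, 0.2], [1.0, 0.9], [0.7, -0.1], [-0.7, -1.6], [-1.0, 1.0]]
[[613.2, 127.7, 120.0], [515.2, 168.4, 76.0], [591.6, 224.9, 76.0], [583.3, 130.3, 76.0]]
12 5.770801035502862 [ 6.35988e+02  1.55792e+02 -3.77900e+01  7.47000e-01  1.20000e+01
 -2.38000e-01 -2.19000e-01  9.60000e-02  3.96000e-01]
[[-0.1, 0.1], [0.1, -0.2], [0.4, 0.1], [-0.3, 0.4], [0.0, 0.3], [0.5, -0.3], [-1.4, -0.5], [-0.4, -1.4], [1.2, -0.3], [-1.4, 0.2], [0.7, 0.2], [0.8, 0.7], [0.6, -0.3], [-0.0, -0.6], [-1.2, 0.9]]
[[613.3, 127.7, 120.0], [513.5, 170.4, 76.0], [584.1, 234.0, 76.0], [571.5, 131.5, 76.0]]
```

Request:
arm_command(jaw=0, steps=[[-2,2.8,0,0,0,-1],[-4,5.6,0,0,0,-2],[-6,8.4,0,0,0,-3],[-8,11.2,0,0,0,-4],[-10,14,0,0,0,-5],[-12,16.8,0,0,0,-6],[-14,19.6,0,0,0,-7],[-16,22.4,0,0,0,-8],[-18,25.2,0,0,0,-9],[-20,28,0,0,0,-10],[-22,30.8,0,0,0,-11],[-23,32.2,0,0,0,-11.4]])

```text
t: 1.1
eef_pos: [422.2, 285.3, 404.6]
tcp_rot: [3.142, 0.0, 1.482]
ft_force: [-0.2, 0.3, -0.1]
opening: 0.212
```

Request:
arm_command(steps=[[-3,2.7,0,0,0,0],[-6,5.5,0,0,0,0],[-9,8.2,0,0,0,0],[-9,8.2,2,0,0,0],[-9,8.2,5,0,0,0],[-9,8.2,8,0,0,0],[-9,8.2,10.5,0,0,0],[-9,8.2,12.5,0,0,0],[-9,8.2,13.7,0,0,0],[-9,8.2,14.4,0,0,0],[-9,8.2,14.4,0,0,0]])

```text
t: 2.02
eef_pos: [494.2, 190.9, 259.4]
tcp_rot: [-3.139, 0.001, 1.483]
ft_force: [-0.4, -0.4, 0.4]
opening: 0.008
```

Run:
```python
from h import *
s=state();print(s['eef_pos'],s['tcp_rot'],s['ft_force'],s['opening'],s['t'])
a=cv2.resize(read_camera("side")[190:330,100:300,::-1],None,fx=4,fy=4,interpolation=2)
cv2.imwrite("pics/s1.png",a)
```

```text
[494.23379637 190.87452421 259.40696661] [-3.13923674e+00  7.27181003e-04  1.48288580e+00] [-0.35905625 -0.39451085  0.43123772] 0.007951171909246582 2.0167
```

View pics/s1.png

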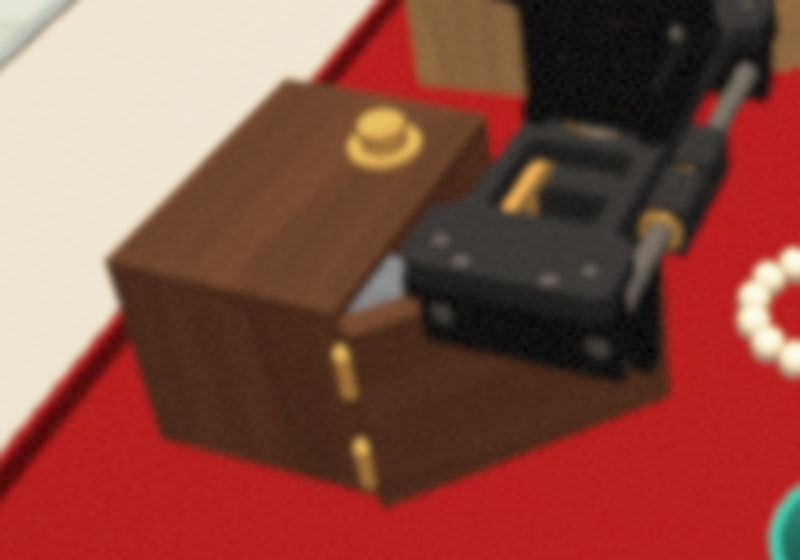

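Gripper is poised clear of the door and nothing has moved (hinges at (343,370), door edge at (665,390) in the crop). I'll push along an arc.

Request:
arm_command(steps=[[-0.4,0.4,0,0,0,0],[-0.8,0.9,0,0,0,0],[-1.2,1.3,0,0,0,0],[-1.6,1.7,0,0,0,0],[-2.0,2.0,0,0,0,0],[-2.4,2.4,0,0,0,0],[-2.7,2.7,0,0,0,0],[-3.0,3.0,0,0,0,0],[-3.4,3.5,0,0,0,0],[-3.8,4.0,0,0,0,0],[-4.1,4.5,0,0,0,0],[-4.4,5.0,0,0,0,0]])

```text
t: 3.07
eef_pos: [540.8, 142.3, 260.7]
tcp_rot: [3.142, -0.0, 1.483]
ft_force: [-0.8, 0.6, -0.2]
opening: 0.004
```

Request:
arm_command(steps=[[-0.1,0.2,0,0,0,0],[-0.2,0.4,0,0,0,0],[-0.3,0.6,0,0,0,0],[-0.4,0.8,0,0,0,0],[-0.5,1.0,0,0,0,0],[-0.6,1.2,0,0,0,0],[-0.7,1.4,0,0,0,0],[-0.8,1.6,0,0,0,0],[-0.8,1.7,0,0,0,0],[-0.8,1.8,0,0,0,0],[-0.8,1.8,0,0,0,0]])

```text
t: 3.98
eef_pos: [557.7, 133.2, 260.7]
tcp_rot: [3.141, -0.0, 1.483]
ft_force: [-0.7, -0.5, 0.7]
opening: 0.004
```

Run:
```python
from h import *
a=cv2.resize(read_camera("side")[190:330,100:300,::-1],None,fx=4,fy=4,interpolation=2)
cv2.imwrite("pics/s2.png",a)
```

```text
(no output)
```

View pics/s2.png

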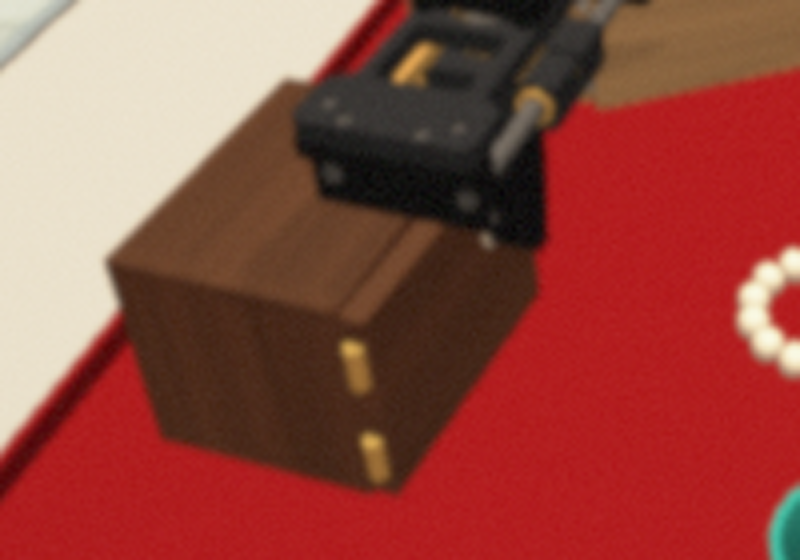

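The door is nearly shut, with its strip lying along the front (340,310)-(440,225). I'll creep until the force rises.

Request:
arm_command(steps=[[0,0.05,0,0,0,0],[0,0.1,0,0,0,0],[0,0.15,0,0,0,0],[0,0.2,0,0,0,0],[0,0.2,0,0,0,0]])

```text
t: 4.45
eef_pos: [559.6, 133.0, 260.7]
tcp_rot: [3.142, -0.0, 1.483]
ft_force: [-0.2, 0.1, 0.5]
opening: 0.0
```

Request:
arm_command(steps=[[0,0.05,0,0,0,0],[0,0.1,0,0,0,0],[0,0.15,0,0,0,0],[0,0.2,0,0,0,0],[0,0.2,0,0,0,0]])

```text
t: 4.87
eef_pos: [561.6, 132.8, 260.8]
tcp_rot: [3.141, -0.0, 1.483]
ft_force: [-0.2, 0.5, -0.2]
opening: 0.005
```

Request:
arm_command(steps=[[0,0.05,0,0,0,0],[0,0.1,0,0,0,0],[0,0.15,0,0,0,0],[0,0.15,0,0,0,0]])

```text
t: 5.2
eef_pos: [562.9, 132.7, 260.7]
tcp_rot: [-3.141, -0.0, 1.483]
ft_force: [-2.4, -0.2, 1.3]
opening: 0.005
```

Request:
arm_command(steps=[[0,0.03,0,0,0,0],[0,0.06,0,0,0,0],[0,0.06,0,0,0,0]])

```text
t: 5.45
eef_pos: [563.1, 132.7, 260.7]
tcp_rot: [-3.14, 0.0, 1.483]
ft_force: [-5.9, 0.1, 3.4]
opening: 0.008
```

Force rose to 6 N with no further movement, so the door is on its stop. I'll retreat, rise and look.

Request:
arm_command(steps=[[0,-0.3,0,0,0,0],[0,-1,0,0,0,0],[0,-2,0,0,0,0],[0,-3,0,0,0,0],[0,-4,-1,0,0,0],[0,-5,-3,0,0,0],[0,-6,-6,0,0,0],[0,-8,-9,0,0,0],[0,-10,-12,0,0,0],[0,-12,-14,0,0,0],[0,-13,-14,0,0,0],[0,-13,-14,0,0,0]])

```text
t: 6.45
eef_pos: [431.8, 144.2, 401.5]
tcp_rot: [3.14, -0.001, 1.484]
ft_force: [0.7, 0.7, -0.6]
opening: 0.003
```

Run:
```python
from h import *
s=read_camera("side")[190:330,100:300,::-1].copy();t=read_camera("top")[115:215,180:250,::-1].copy()
o=np.zeros((500,800,3),np.uint8);o[:,:350]=cv2.resize(t,None,fx=5,fy=5,interpolation=2)
o[:315,350:]=cv2.resize(s,(450,315),interpolation=2)
cv2.imwrite("pics/s3.png",cv2.convertScaleAbs(o,alpha=1.6))
v=[636,155.8,-.088]
print(proj('side',box2w(v,[door2box(a,128,12,98) for a in(0,.03,.06)]))); 
print(state()['eef_pos'])
```

```text
[[227.34552305 220.64376384]
 [229.28591652 221.16066299]
 [231.19921873 221.71632464]]
[433.90187591 144.07736823 400.18505069]
```

View pics/s3.png

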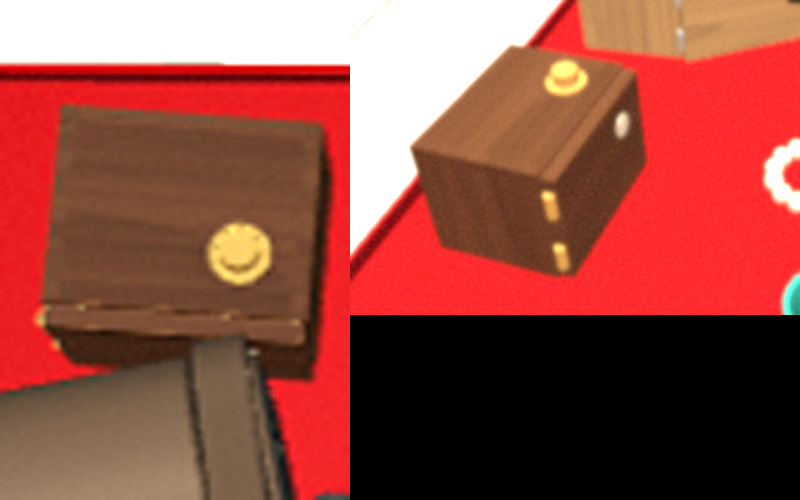

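The door is flush: its free top corner lies at about (227,221) in the side view, exactly the shut prediction. Now to above the button.

Request:
arm_command(steps=[[0,3,0,0,0,0],[0,6,0,0,0,0],[0,9,0,0,0,0],[0,12,0,0,0,0],[0,15,0,0,0,0],[0,18,0,0,0,0],[0,18,2,0,0,0],[0,18,4,0,0,0],[0,18,6,0,0,0],[0,18,7.5,0,0,0],[0,18,8.2,0,0,0],[0,18,8.2,0,0,0]])

```text
t: 7.55
eef_pos: [613.8, 128.0, 315.6]
tcp_rot: [-3.137, 0.001, 1.483]
ft_force: [0.2, -0.5, 0.3]
opening: 0.006
```

Run:
```python
from h import *
print(state()['eef_pos'],state()['ft_force'])
a=cv2.resize(read_camera("side")[160:290,110:270,::-1],None,fx=4,fy=4,interpolation=2)
cv2.imwrite("pics/s4.png",cv2.convertScaleAbs(a,alpha=1.6))
```

```text
[613.76134604 127.99149357 315.63094137] [ 0.21847877 -0.54001457  0.28535856]
```

View pics/s4.png

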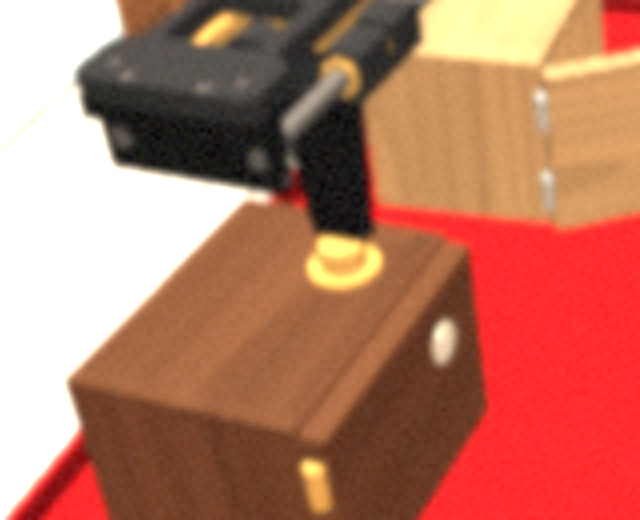

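The fingertips are just above the button (340,240) and centred on it. I'll press slowly.

Request:
arm_command(steps=[[0,0,0.1,0,0,0],[0,0,0.2,0,0,0],[0,0,0.3,0,0,0],[0,0,0.4,0,0,0],[0,0,0.5,0,0,0],[0,0,0.6,0,0,0],[0,0,0.7,0,0,0],[0,0,0.8,0,0,0],[0,0,0.85,0,0,0],[0,0,0.9,0,0,0],[0,0,0.9,0,0,0]])

```text
t: 8.52
eef_pos: [613.4, 128.3, 309.7]
tcp_rot: [-3.142, -0.0, 1.483]
ft_force: [0.1, 1.5, 0.2]
opening: 0.006
```

Request:
arm_command(steps=[[0,0,0.05,0,0,0],[0,0,0.1,0,0,0],[0,0,0.15,0,0,0],[0,0,0.2,0,0,0],[0,0,0.25,0,0,0],[0,0,0.3,0,0,0],[0,0,0.35,0,0,0],[0,0,0.4,0,0,0],[0,0,0.4,0,0,0]])

```text
t: 9.27
eef_pos: [613.4, 128.3, 305.6]
tcp_rot: [-3.142, -0.0, 1.483]
ft_force: [-0.7, 0.0, 0.0]
opening: 0.003
```

Request:
arm_command(steps=[[0,0,0.05,0,0,0],[0,0,0.1,0,0,0],[0,0,0.15,0,0,0],[0,0,0.15,0,0,0]])

```text
t: 9.6
eef_pos: [613.4, 128.3, 304.4]
tcp_rot: [3.141, -0.0, 1.483]
ft_force: [-1.2, -0.5, 4.0]
opening: 0.005
```

Request:
arm_command(steps=[[0,0,0.05,0,0,0],[0,0,0.1,0,0,0],[0,0,0.1,0,0,0]])

```text
t: 9.85
eef_pos: [613.4, 128.2, 304.3]
tcp_rot: [3.141, -0.0, 1.483]
ft_force: [-3.3, -0.4, 12.8]
opening: 0.005
```

Force climbs to 13 N without motion at tip height 114 mm, which is the expected bottom. Draw away.

Request:
arm_command(steps=[[0,0,-0.3,0,0,0],[0,0,-1,0,0,0],[0,0,-3,0,0,0],[0,0,-6,0,0,0],[0,0,-9,0,0,0],[0,-3,-11,0,0,0],[0,-6,-12,0,0,0],[0,-10,-12,0,0,0],[0,-14,-12,0,0,0],[0,-17,-12,0,0,0],[0,-18,-12,0,0,0],[0,-18,-12,0,0,0]])

```text
t: 10.85
eef_pos: [432.5, 144.2, 424.0]
tcp_rot: [3.141, -0.0, 1.484]
ft_force: [1.4, -0.1, 0.6]
opening: 0.006
```

Run:
```python
from h import *
print(state()['eef_pos'],state()['ft_force'],state()['t'])
f=read_camera("side")[:,:,::-1].copy()
o=np.zeros((420,800,3),np.uint8);o[:,:400]=cv2.resize(f,(400,300)).repeat(1,0)[:420] if 0 else 0
o[:300,:400]=cv2.resize(f,(400,300));o[:400,400:]=cv2.resize(f[210:290,150:230],(400,400),interpolation=2)
cv2.imwrite("pics/s5.png",cv2.convertScaleAbs(o,alpha=1.5))
```

```text
[432.49394846 144.24977351 423.99231984] [ 1.42843521 -0.10417907  0.59975163] 10.85
```

View pics/s5.png

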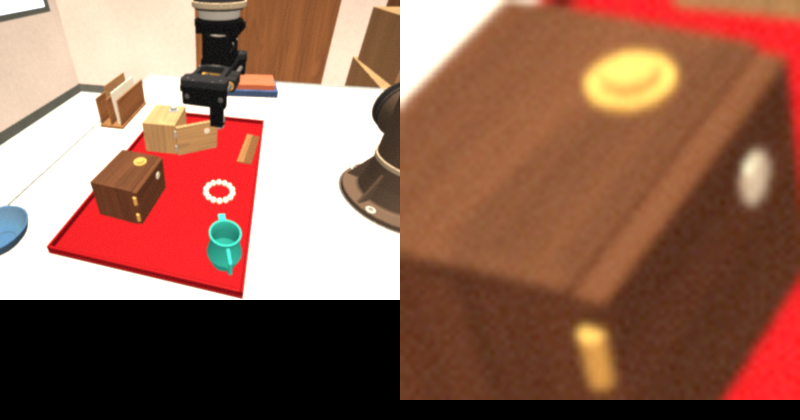

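The button now sits low in its collar (630,75 in the crop), the door is flush, the other objects look unmoved and the hand is clear. Handing in.

```bash
python3 -c "
from cell import *
print(job_done())"
```

```text
the job is handed in; nothing more can be done
None
```

I pushed the walnut door shut first, then pressed the brass button down, drew the hand clear and handed in at about 11 s; no verdict is reported.

- **Door:** I pushed with closed fingertips until it stopped. The wrist force rose from about 2 N to 6 N with only 0.2 mm of travel. Before I pressed the button, the picture showed the door's free corner within about a pixel of where a shut door should be.
- **Button:** It came to a hard stop at a fingertip height of 114 mm, where a fully pressed button should be. The force there was 13 N, well under the 30 N limit. The last picture shows the button still low in its collar and the door still flush.
- **Other objects:** The hand did not go near the pale box or the loose items. By eye they look unmoved in the last picture; the arm hid the stopper, and I measured none of them.
- **Disagreement:** The button's resistance of about 3 N did not show in the force readings on the way down. I judged it fully down from the hard stop and the picture.

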